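# Fetch the cast from behind the jars

## Robot

A 7-joint arm with a two-finger parallel gripper is mounted at the origin on the work surface. World frame = base frame: x ahead of the robot, y to its left, z up, the work surface at z = 0. Lengths are in m, angles in rad, forces in N, time in s.
With the tool pointing down it reaches from about 0.35 to 0.9 m from the base axis. Payload 8.1 kg.
Tool frame: the origin (TCP) lies on the mounting face of the last link; the fingertips stand 178 mm ahead of it and the grasp point (between the pads) lies 159 mm ahead of it (ctrl.hold_point_z is the distance from the TCP to the grasp point, in m); z points along the fingers, x is the direction in which the jaws open and shut, and the axes are right-handed (so a half turn about z gives the same grasp; the last joint's range is limited). The gripper opens to 92 mm and grips with 3 to 60 N. Pads are 19 mm wide; open, the fingers measure 130 mm over their backs; the gripper's body (75 mm by 190 mm) begins 47 mm behind the grasp point.
Start: joints at [-1.364, 0.434, 0.025, 1.573, -0.012, 1.134, -0.075], TCP at [0.191, 0.595, 0.405] pointing down, gripper open.
Joint ranges: [-2.62, 2.62], [-0.44, 2.09], [-1.27, 1.32], [0.08, 2.57], [-1.32, 4.46], [0.12, 2], [-2.74, 2.74]. Speed limits (rad/s): [2.22, 2.22, 3.01, 3.01, 3.14, 3.14, 3.14].

## Interface

Orientations are given as a unit quaternion [w, x, y, z].
In Python, from cell import ctrl gives the robot as it stands. Calls block until the motion is done:
- ctrl.move_ptp(position, orientation): joint-space move of the TCP to a pose.
- ctrl.movel(position, rot=None, rate=0.15, max_force=None): straight line of the TCP; rot=None keeps the orientation; rate is the mean speed in m/s. With max_force (N) it stops when the force on the tool has changed by that much, and returns True; else False.
- ctrl.movej(angles): joint-space move.
- ctrl.set_gripper(opening, newtons=None): finger opening in m; newtons is the grip in N (None keeps the last); returns when the fingers have stopped.
- ctrl.wait(seconds).
- ctrl.ik(position, orientation): joint angles nearest the present ones, or None.
- ctrl.capture(name): name is "scene" or "top" or "wrist"; returns a dict with "img" (420x560x3 uint8, blue, green, red), "range_z" (420x560 float32, m along the optical axis (not along the pixel's ray), 0 where there is no reading), "vfov" (degrees; the focal length in pixels is half the picture's height over the tangent of half this angle, whatever the lens; pixels are square), "cx", "cy" (the principal point, pixels), "R" (3x3) and "t" (3): a world point X has camera coordinates R X + t. Camera axes: x right, y down, z forward; pixel columns grow to the right and rows downward; lengths in m; the calibration is good to about 2 mm. A picture is of the moment at which its call begins.
A pose or a line that the arm cannot do raises ctrl.PlanningError and nothing moves.
- ctrl.sign_off(): hands the job in, once; it reports no verdict.
Readings, each from a call of its own:
- ctrl.read_clock(): time.
- ctrl.read_q(): joint angles.
- ctrl.read_qvel(): joint speeds.
- ctrl.read_joint_torque(): joint torques, N m.
- ctrl.read_tcp_pos(): TCP position.
- ctrl.read_orientation(): TCP orientation.
- ctrl.read_force(): force on the tool from outside, world axes, zero at the start.
- ctrl.read_torque(): the same for the moment, N m.
- ctrl.read_gripper_width(): finger opening in m.
Only numpy, scipy, OpenCV 4.12 (cv2) and the standard library are available. Lean on these libraries where they do the work, as an engineer would, in place of code of your own. Each camera call takes 0.05 s, during which the arm holds its last target.

## Task

The yellow plaster cast on the black dock is wanted in its case pan, but the red jar and the blue jar stand in front of it. First move both jars onto the flat turquoise side mat and leave them standing there; then lift the cast out and set it down gently, teeth up, flat on the floor of the empty violet pan; last, put each jar back upright in the middle of the disc of its own colour. Drop nothing, never tip a jar over, and leave the green cast in the orange pan alone.

Things in the scene. Friction and masses are not known exactly. Their poses are not given: they have to be found in the camera images.
- red_jar_centre (a point): red jar: upright closed round jar, 46 mm across and 90 mm tall, 0.22 kg, white body with a red band and a ribbed red screw cap (44 mm across, the top 22 mm). At the start it stands in the middle of the red disc. Point: its centre, 45 mm above its underside; z up.
- blue_jar_centre (a point): blue jar: upright closed round jar, 46 mm across and 90 mm tall, 0.22 kg, white body with a blue band and a ribbed blue screw cap (44 mm across, the top 22 mm). At the start it stands in the middle of the blue disc. Point: its centre, 45 mm above its underside; z up.
- yellow_cast_centre (a point): yellow plaster cast, the thing to fetch: a flat-sided base block 50 mm (its x) by 62 mm (its y) by 22 mm high, with a horseshoe of teeth standing up 10 mm on it (32 mm high in all), 0.13 kg. At the start it lies on the black dock, 8 mm above the table, behind the two jars; the nearest jar is about 12 mm from its front face. Grip it by the base's flat sides. Point: its centre, 16 mm above its underside; z up.
- dock: black dock: fixed base 188 mm (its x) by 200 mm (its y), 8 mm thick, with a back panel 45 mm high, about 50 mm behind the cast, and a low bur rack up to 40 mm high beside the cast at either side, 30 to 40 mm from its sides. Its x points from the jars to the cast and the back panel. Origin: on the table, 19 mm in front of the middle of the base; the discs lie at x -35, y +42 and -42 mm, the cast at about x +26 mm.
- red_disc: red disc, the red jar's place: fixed flat round disc, 64 mm across, 2 mm thick, lying on the black dock (its underside is 8 mm above the table, its top 10 mm). Origin: centre of its underside.
- blue_disc: blue disc, the blue jar's place: fixed flat round disc, 64 mm across, 2 mm thick, lying on the black dock (its underside is 8 mm above the table, its top 10 mm). Origin: centre of its underside.
- side_mat: side mat: fixed stiff turquoise mat, 150 mm (its x) by 190 mm (its y), 4 mm thick, flat on the table, empty. The jars wait here. Origin: centre of its underside, on the table; z up. The side mat and the two pans take three places at random: left, right, and between the robot and the dock.
- violet_pan: violet case pan: fixed open box, outside 150 mm (its x) by 190 mm (its y), 32 mm high, walls and floor 5 mm thick, standing on the table. It is empty; the yellow cast belongs in it. Origin: centre of its underside, on the table; z up.
- orange_pan: orange case pan: fixed open box, outside 150 mm (its x) by 190 mm (its y), 32 mm high, walls and floor 5 mm thick, standing on the table. It holds the green cast; not used. Origin: centre of its underside, on the table; z up.
- green_cast_centre (a point): pale green plaster cast of another case, same shape as the yellow one, lying in the orange pan; to be left alone. Point: its centre, 16 mm above its underside.
There are look-alikes about, which are no part of the job. There is more than one size of the part that bears red_jar_centre; the job needs the largest. Of the things that look like the violet_pan, the larger one is meant.

How it is judged:
By the outcome, as a careful person would: the job done as asked, in the order asked, and still so for the second after the job is handed in, with the robot touching nothing.
It also fails if it takes over 112 s, if anything falls off the work surface, if the arm or the gripper's body presses on something with over 40 N, if the wrist force passes 120 N, or if a joint passes its speed limit or range.

## Working session

There is one attempt and no reset: what is moved stays moved. The work goes in short steps, each a Python script; the robot and the scene stay as the last script left them, time stands still between calls to the robot, and variables do not carry over. Pictures are saved under pics/ and viewed, and the job is handed in when it is done.

```bash
mkdir -p pics; ls; python3 - <<'E'
from cell import ctrl
import cv2,numpy as np,pickle
for n in ["scene","top"]:
    c=ctrl.capture(n); cv2.imwrite(f"pics/{n}0.png",c["img"]); pickle.dump(c,open(f"pics/{n}0.pkl","wb"))
    print(n,c["vfov"],c["cx"],c["cy"],c["R"],c["t"])
print(ctrl.read_clock(),ctrl.read_tcp_pos(),ctrl.read_orientation(),ctrl.hold_point_z)
E
```

```text
pics
scene 47.01351672707818 283.2148991309174 203.96600074428943 [[ 0.00552251  0.99994678 -0.0087148 ]
 [ 0.8503062  -0.0092821  -0.52620643]
 [-0.52625932 -0.00450427 -0.8503122 ]] [ 0.05618933 -0.39623526  1.43470968]
top 53.69626609620612 275.3633872809445 209.72749875407413 [[-0.00142866 -0.9999933  -0.0033696 ]
 [-0.98573331  0.0019754  -0.16830312]
 [ 0.16830865  0.00308108 -0.98572953]] [-0.0548359   0.50101213  1.14344107]
0.1 [0.19049961 0.59504722 0.40404107] [ 4.63854465e-04  8.07751457e-01  5.89522771e-01 -5.21643492e-04] 0.1592
```

View pics/scene0.png

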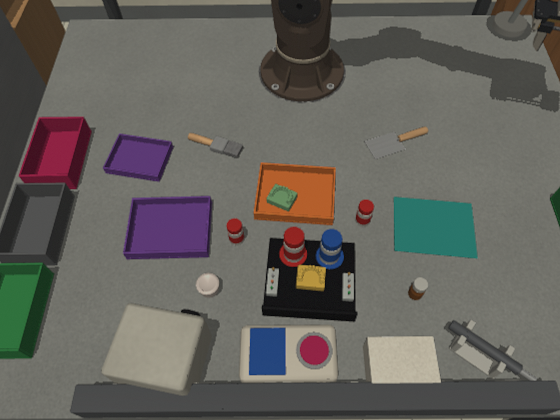

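View pics/top0.png

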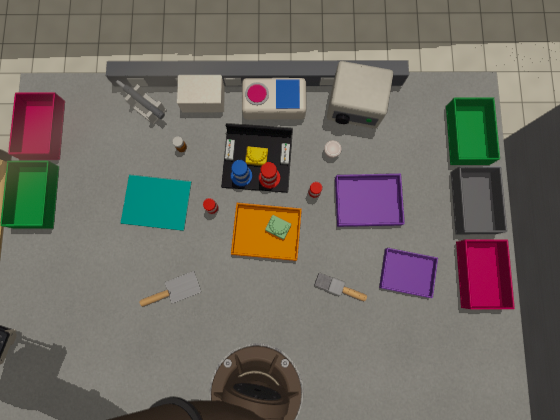

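The scene picture shows these candidates:
- **Red jars:** there are three, at scene (293,245), (235,231) and (366,212). The one at (293,245) is largest and stands on the red disc, so it is the one meant.
- **Violet pans:** there are two, at scene (168,227) and (138,157). The larger one, at (168,227), is meant.

I'll confirm both in enlarged crops.

```bash
cat > h.py <<'E'
import cv2,numpy as np,pickle
def cloud(c):
    H,W=c["range_z"].shape; f=H/2/np.tan(np.radians(c["vfov"])/2)
    u,v=np.meshgrid(np.arange(W),np.arange(H)); z=c["range_z"]
    P=np.stack([(u-c["cx"])/f*z,(v-c["cy"])/f*z,z],-1)
    return (P-c["t"])@c["R"]
def planepix(c,u,v,z):
    H=420; f=H/2/np.tan(np.radians(c["vfov"])/2)
    d=np.array([(u-c["cx"])/f,(v-c["cy"])/f,1])@c["R"]; o=-c["t"]@c["R"]
    return o+d*(z-o[2])/d[2]
def crop(c,x0,y0,x1,y1,k,name):
    cv2.imwrite(name,cv2.resize(c["img"][y0:y1,x0:x1],None,fx=k,fy=k,interpolation=cv2.INTER_CUBIC))
E
python3 - <<'E'
from h import *
s=pickle.load(open("pics/scene0.pkl","rb"));t=pickle.load(open("pics/top0.pkl","rb"))
crop(s,220,190,380,330,5,"pics/c1.png")
crop(t,200,110,340,210,5,"pics/c2.png")
crop(s,90,120,250,270,4,"pics/c3.png")
for c,n in((s,"scene"),(t,"top")):
    P=cloud(c); hsv=cv2.cvtColor(c["img"],cv2.COLOR_BGR2HSV); h,S,V=cv2.split(hsv)
    ok=(c["range_z"]>0)
    masks={"violet":(h>125)&(h<145)&(S>100),"teal":(h>80)&(h<95)&(S>150),"orange":(h>8)&(h<18)&(S>180),"yellow":(h>20)&(h<32)&(S>130),"green":(h>55)&(h<80)&(S>60)&(V>120),"redcap":((h<6)|(h>174))&(S>150),"blue":(h>100)&(h<118)&(S>150)}
    for k,m in masks.items():
        m=(m&ok).astype(np.uint8)
        N,L,st,ce=cv2.connectedComponentsWithStats(m)
        for i in range(1,N):
            if st[i,4]>60:
                q=P[L==i]; r=cv2.minAreaRect(q[:,:2].astype(np.float32))
                top=q[q[:,2]>np.percentile(q[:,2],98)-.004]
                print(n,k,st[i,:5],"ctr",np.round(r[0],4),np.round(r[1],3),round(r[2],1),"z",np.round(np.percentile(q[:,2],[2,98]),3),"top",np.round((top[:,:2].min(0)+top[:,:2].max(0))/2,4))
E
```

```text
scene violet [ 103  134   70   47 2315] ctr [ 0.3229 -0.4391] [0.161 0.12 ] 78.8 z [0.    0.026] top [ 0.3255 -0.4344]
scene violet [ 124  196   87   63 4951] ctr [ 0.5354 -0.3281] [0.151 0.19 ] 1.3 z [0.001 0.033] top [ 0.5356 -0.3277]
scene teal [ 394  197   83   61 4219] ctr [0.5338 0.2987] [0.188 0.149] 83.6 z [-0.     0.008] top [0.5348 0.2973]
scene orange [ 254  163   81   62 3761] ctr [ 0.4432 -0.0291] [0.188 0.152] 84.3 z [0.001 0.033] top [ 0.4437 -0.0295]
scene yellow [296 265  30  26 707] ctr [6.638e-01 4.000e-04] [0.063 0.061] 85.3 z [0.007 0.041] top [0.6676 0.0018]
scene green [274 190  22  12  90] ctr [ 0.4548 -0.0554] [0.026 0.051] 17.4 z [0.024 0.038] top [ 0.4556 -0.042 ]
scene redcap [359 200  15  15 177] ctr [0.5151 0.1308] [0.032 0.031] 22.4 z [0.056 0.074] top [0.516  0.1304]
scene redcap [356 215  15   9  67] ctr [0.525  0.1262] [0.034 0.013] 63.9 z [0.013 0.034] top [0.5264 0.1304]
scene redcap [227 219  15  15 180] ctr [ 0.5623 -0.1698] [0.032 0.031] 39.0 z [0.058 0.073] top [ 0.5616 -0.1695]
scene redcap [283 227  21  21 347] ctr [ 0.5968 -0.0373] [0.06  0.
[... 1249 characters left out ...]
9.0 z [-0.    0.06] top [ 0.7279 -0.6216]
top green [   6  172   41   54 1433] ctr [0.539  0.6561] [0.166 0.118] 0.9 z [0.    0.061] top [0.5322 0.6488]
top redcap [259 162  22  27 392] ctr [ 0.6048 -0.0375] [0.064 0.066] 85.2 z [0.005 0.104] top [ 0.6049 -0.0357]
top redcap [310 182  12  12 117] ctr [ 0.5599 -0.1689] [0.031 0.032] 87.5 z [0.06  0.073] top [ 0.5607 -0.1689]
top redcap [203 198  13  13 119] ctr [0.5132 0.1303] [0.033 0.032] 44.8 z [0.064 0.074] top [0.5138 0.1311]
top blue [276  80  23  28 642] ctr [ 0.8407 -0.0903] [0.065 0.087] 89.5 z [0.068 0.077] top [ 0.8398 -0.0904]
top blue [231 160  22  27 370] ctr [0.6123 0.0515] [0.073 0.063] 62.7 z [0.005 0.103] top [0.6112 0.0432]
```

View pics/c1.png

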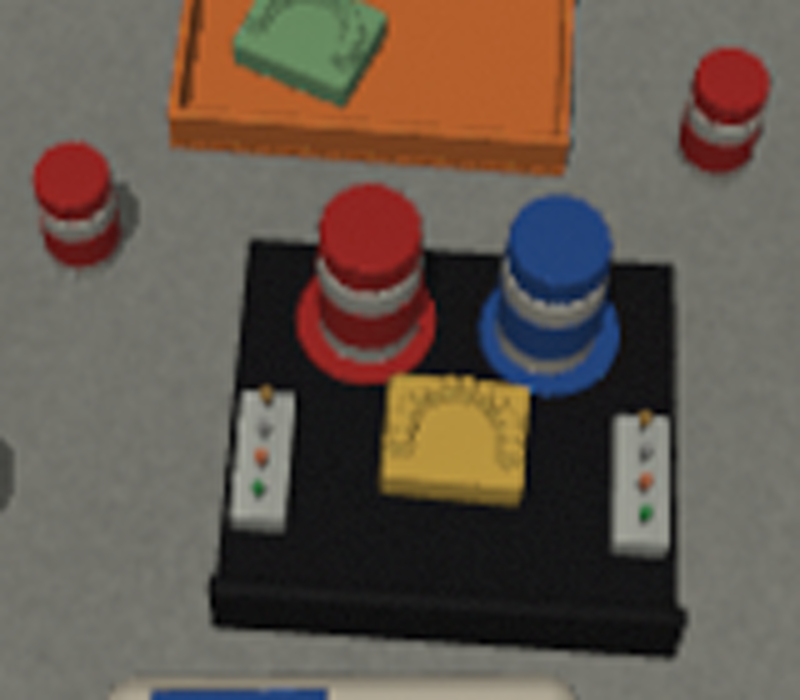

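View pics/c2.png

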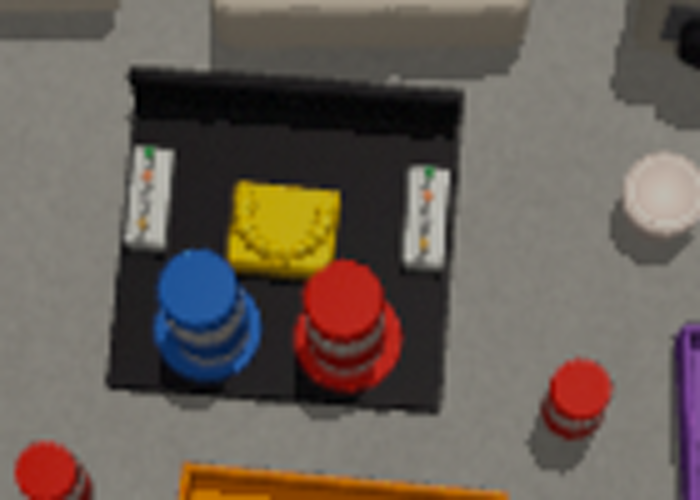

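View pics/c3.png

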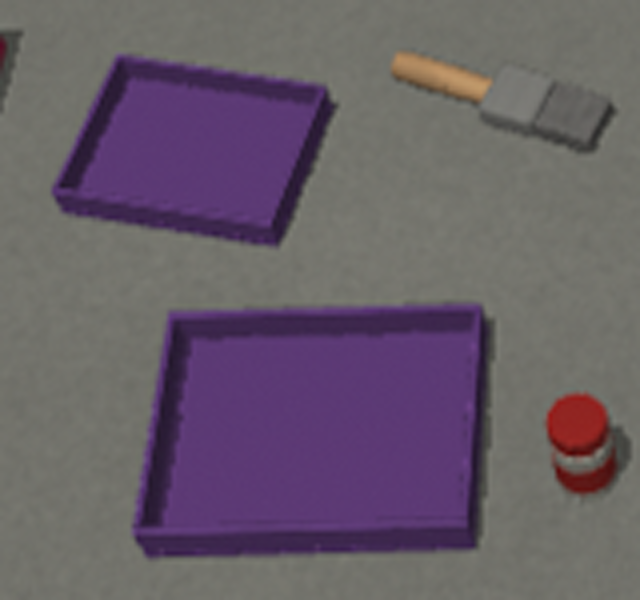

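The crops confirm the red jar on the red disc (crop 1 at 370,270) and the larger violet pan (crop 3 at 320,430). The cast's tooth arch faces the robot. Next I'll go above the dock for a wrist look.

```bash
cat >> h.py <<'E'
from scipy.spatial.transform import Rotation as Ro
def quat(a):
    c,s=np.cos(a),np.sin(a)
    q=Ro.from_matrix(np.array([[c,s,0],[s,-c,0],[0,0,-1.]])).as_quat()
    return np.array([q[3],q[0],q[1],q[2]])
HP=0.1592
def P(x,y,z): return [x,y,z+HP]
E
python3 - <<'E'
from h import *
from cell import ctrl
a0=np.radians(-5.4)
for a in (a0,a0+np.pi):
    for p in ((0.608,0,.30),(.605,-.037,.065),(.53,.3,.065),(.53,-.33,.03),(.66,0,.03)):
        q=ctrl.ik(P(*p),quat(a)); print(round(a,2),p,None if q is None else np.round(q,2))
E
```

```text
-0.09 (0.608, 0, 0.3) [-0.62  0.44  0.8   1.58 -0.33  1.26  0.13]
-0.09 (0.605, -0.037, 0.065) [-0.41  0.66  0.57  1.83 -0.49  0.79  0.33]
-0.09 (0.53, 0.3, 0.065) [-0.85  0.63  0.36  1.82 -0.31  0.76 -0.42]
-0.09 (0.53, -0.33, 0.03) [-0.01  0.8   0.76  1.81 -0.73  0.83  1.02]
-0.09 (0.66, 0, 0.03) [-0.43  0.78  0.56  1.71 -0.53  0.81  0.28]
3.05 (0.608, 0, 0.3) [ 0.57  0.58 -1.06  1.48  0.51  1.38  2.53]
3.05 (0.605, -0.037, 0.065) [-0.7   0.91  1.14  1.86 -0.97  1.06 -2.39]
3.05 (0.53, 0.3, 0.065) [-0.42  0.62 -0.26  1.78  0.22  0.77  2.25]
3.05 (0.53, -0.33, 0.03) [-0.18  1.    1.14  1.83 -1.05  1.07 -1.85]
3.05 (0.66, 0, 0.03) [ 0.53  1.   -1.08  1.62  0.95  1.13  2.25]
```

```bash
python3 - <<'E'
from h import *
from cell import ctrl
ctrl.move_ptp(P(.608,0,.28),quat(np.radians(-5.4)))
c=ctrl.capture("wrist"); pickle.dump(c,open("pics/w1.pkl","wb")); cv2.imwrite("pics/w1.png",c["img"])
print(c["vfov"],-c["t"]@c["R"],c["R"],ctrl.read_clock(),ctrl.read_tcp_pos(), ctrl.read_q())
E
```

```text
60.77339825797389 [0.61403524 0.06870865 0.41964717] [[ 9.95737255e-01 -9.22351066e-02 -6.97531259e-05]
 [-8.91923380e-02 -9.63080707e-01  2.54008423e-01]
 [-2.34956719e-02 -2.52919428e-01 -9.67202004e-01]] 2.725 [0.60806482 0.00116235 0.43902339] [-0.61609446  0.45178414  0.78528731  1.61112508 -0.33533251  1.21918033
  0.14372446]
```

View pics/w1.png

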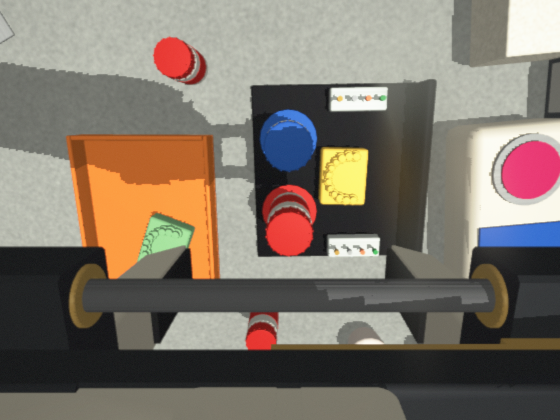

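The wrist view shows the blue jar at (288,140), the red jar at (290,215) and the cast at (344,177). The jaws line up with the dock. I'll fit these numerically.

```bash
cat >> h.py <<'E'
def hsvmask(c,k):
    h,S,V=cv2.split(cv2.cvtColor(c["img"],cv2.COLOR_BGR2HSV))
    return {"yellow":(h>18)&(h<34)&(S>110),"red":((h<6)|(h>174))&(S>130),"blue":(h>100)&(h<120)&(S>130)}[k]
def fitc(q):
    q=cv2.convexHull(q.astype(np.float32))[:,0].astype(float)
    from scipy.optimize import least_squares
    r=least_squares(lambda p:np.hypot(*(q-p[:2]).T)-p[2],[*q.mean(0),.022],loss='soft_l1',f_scale=.001)
    return r.x
def find(c,k,z0,z1,box=(.5,.75,-.12,.12)):
    Q=cloud(c); m=hsvmask(c,k)&(c["range_z"]>0)&(Q[...,2]>z0)&(Q[...,2]<z1)&(Q[...,0]>box[0])&(Q[...,0]<box[1])&(Q[...,1]>box[2])&(Q[...,1]<box[3])
    return Q[m]
E
python3 - <<'E'
from h import *
for n in ("w1","scene0","top0"):
    c=pickle.load(open(f"pics/{n}.pkl","rb"))
    for k in("red","blue"):
        q=find(c,k,.094,.112); 
        if len(q)>10: print(n,k,"cap",np.round(fitc(q[:,:2]),4),len(q),np.median(q[:,2]))
        q=find(c,k,.004,.016); print(n,k,"disc",np.round(fitc(q[:,:2]),4),len(q))
    q=find(c,"yellow",.02,.05); r=cv2.minAreaRect(q[:,:2].astype(np.float32)); print(n,"cast",np.round(r[0],4),np.round(r[1],4),r[2],np.percentile(q[:,2],[2,98]))
E
```

```text
w1 red cap [ 0.6053 -0.0354  0.0224] 1672 0.10051759515532072
w1 red disc [ 0.6022 -0.0489  0.0417] 782
w1 blue cap [0.6118 0.0454 0.0223] 1947 0.10054190184090352
w1 blue disc [0.6113 0.0453 0.0335] 793
w1 cast [ 6.685e-01 -2.000e-04] [0.1688 0.0502] 83.14185333251953 [0.02709301 0.04145702]
scene0 red cap [ 0.6057 -0.0364  0.0211] 295 0.09946594953481627
scene0 red disc [0.556  0.0213 0.1014] 212
scene0 blue cap [0.6124 0.0443 0.0209] 289 0.09952657140856973
scene0 blue disc [0.6112 0.045  0.0331] 202
scene0 cast [ 0.6686 -0.001 ] [0.168  0.0501] 84.59874725341797 [0.02270743 0.04149875]
top0 red cap [ 0.6051 -0.037   0.0215] 189 0.09956931129099471
top0 red disc [0.5908 0.0438 0.1112] 155
top0 blue cap [0.6115 0.0441 0.0218] 196 0.09913970182481675
top0 blue disc [0.6133 0.0498 0.0349] 130
top0 cast [6.687e-01 3.000e-04] [0.1649 0.0529] 86.02303314208984 [0.02310325 0.04153572]
```

```bash
cat >> h.py <<'E'
from cell import ctrl
A=np.radians(-5.3)
def show(name,cam):
    c=ctrl.capture(cam); cv2.imwrite(f"pics/{name}.png",c["img"]); pickle.dump(c,open(f"pics/{name}.pkl","wb")); return c
def rep(s): print(s,"t",round(ctrl.read_clock(),2),"w",round(ctrl.read_gripper_width(),4),"tcp",np.round(ctrl.read_tcp_pos(),4),"F",np.round(ctrl.read_force(),1))
def pick(x,y,z,op,N,lift,a=A):
    ctrl.set_gripper(op)
    p=ctrl.read_tcp_pos(); ctrl.move_ptp(P(x,y,lift),quat(a))
    ctrl.movel(P(x,y,z+.03),rate=.25); 
    hit=ctrl.movel(P(x,y,z),rate=.06,max_force=10); rep(f"down hit={hit}")
    ctrl.set_gripper(0.0,N); rep("gripped")
    ctrl.movel(P(x,y,z+.02),rate=.06); ctrl.movel(P(x,y,lift),rate=.25); rep("lifted")
def place(x,y,z,lift,op,a=A):
    ctrl.move_ptp(P(x,y,lift),quat(a)); ctrl.movel(P(x,y,z+.03),rate=.2); ctrl.wait(.2)
    hit=ctrl.movel(P(x,y,z-.004),rate=.025,max_force=4); rep(f"placed hit={hit}")
    ctrl.set_gripper(op); z1=ctrl.read_tcp_pos()[2]-HP; ctrl.movel(P(x,y,z1+.03),rate=.1); ctrl.movel(P(x,y,lift),rate=.3); rep("clear")
E
python3 - <<'E'
from h import *
pick(.605,-.036,.068,.08,25,.20)
show("w2","wrist")
E
```

```text
down hit=False t 4.83 w 0.0804 tcp [ 0.605  -0.0362  0.2271] F [ 0.5  0.3 -0.1]
gripped t 5.48 w 0.0455 tcp [ 0.6051 -0.036   0.2273] F [ 1.3 -1.3  0.6]
lifted t 6.57 w 0.0451 tcp [ 0.6046 -0.0357  0.3585] F [-1.9  0.4 -1.7]
```

View pics/w2.png

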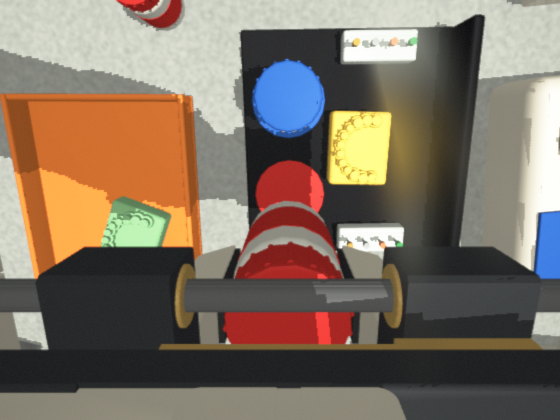

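The red jar hangs upright in the jaws and the empty red disc shows at (290,190). I'll place the jar on the mat.

```bash
python3 - <<'E'
from h import *
c=pickle.load(open("pics/w2.pkl","rb")); q=find(c,"red",.004,.016,(.56,.65,-.08,.0)); print("disc",np.round(fitc(q[:,:2]),4),len(q))
place(.528,.252,.062,.20,.08)
E
```

```text
disc [ 0.6049 -0.0373  0.0327] 2603
placed hit=True t 9.73 w 0.0451 tcp [0.5281 0.2519 0.2212] F [-0.5 -0.5  4.8]
clear t 11.44 w 0.0801 tcp [0.5279 0.2521 0.3594] F [-0.5  0.2 -1. ]
```

Contact came at exactly the expected height. Blue jar next.

```bash
python3 - <<'E'
from h import *
pick(.612,.0445,.068,.08,25,.20)
c=show("w3","wrist"); q=find(c,"blue",.004,.016,(.57,.66,.0,.1)); print("disc",np.round(fitc(q[:,:2]),4),len(q))
place(.536,.345,.062,.20,.08)
show("s3","scene")
ctrl.move_ptp(P(.66,-.01,.24),quat(A)); ctrl.wait(.3)
c=show("w4","wrist")
for k,b in(("red",(.56,.65,-.08,.0)),("blue",(.57,.66,.0,.1))):
    q=find(c,k,.004,.016,b); print(k,"disc",np.round(fitc(q[:,:2]),4),len(q))
E
```

```text
down hit=False t 13.77 w 0.0798 tcp [0.612  0.0443 0.2271] F [ 0.   0.7 -0.7]
gripped t 14.42 w 0.0453 tcp [0.6119 0.0445 0.2273] F [-1.1  0.1  2.8]
lifted t 15.5 w 0.0453 tcp [0.6115 0.0448 0.3581] F [ 0.4 -0.3 -3.6]
disc [0.6114 0.0465 0.0326] 2756
placed hit=True t 18.71 w 0.0457 tcp [0.5359 0.345  0.2213] F [-0.6  0.7  6.4]
clear t 20.43 w 0.0801 tcp [0.5359 0.3451 0.3594] F [-0.7  0.5 -1.7]
red disc [ 0.6048 -0.0371  0.0328] 2841
blue disc [0.6113 0.047  0.0324] 3301
```

View pics/s3.png

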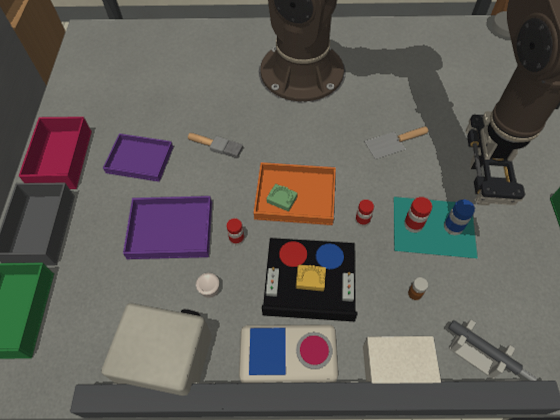

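View pics/w4.png

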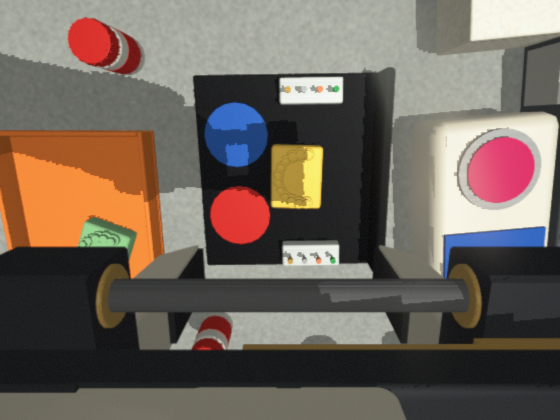

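Both jars stand on the mat at scene (418,213) and (460,215). The discs are 84.2 mm apart, which matches the spec. The cast is at wrist (297,177), so I'll fit its rectangle now.

```bash
python3 - <<'E'
from h import *
for n in("w4","w3","s3"):
    c=pickle.load(open(f"pics/{n}.pkl","rb"))
    q=find(c,"yellow",.018,.05,(.62,.72,-.045,.045)); r=cv2.minAreaRect(q[:,:2].astype(np.float32)); print(n,np.round(r[0],4),np.round(r[1],4),r[2],len(q))
    b=q[q[:,2]>.036]; print(" teeth",np.round(b[:,:2].mean(0),4))
E
```

```text
w4 [0.6689 0.0016] [0.0621 0.0501] 83.42786407470703 3142
 teeth [0.6648 0.0029]
w3 [0.6695 0.0086] [0.0488 0.0501] 83.48654174804688 1163
 teeth [0.6619 0.0174]
s3 [0.6692 0.0009] [0.062 0.051] 81.83238983154297 628
 teeth [0.6644 0.001 ]
```

```bash
python3 - <<'E'
from h import *
a=np.radians(-6.6)
pick(.669,.0014,.031,.072,20,.20,a)
show("w5","wrist")
a2=np.radians(1.); x,y,z=.534,-.328,.028
ctrl.move_ptp(P(x,y,.20),quat(a2)); ctrl.movel(P(x,y,z+.025),rate=.2); ctrl.wait(.2)
hit=ctrl.movel(P(x,y,z-.003),rate=.02,max_force=3); rep(f"placed {hit}")
show("w6","wrist")
E
```

```text
down hit=False t 24.29 w 0.0717 tcp [0.669  0.0013 0.19  ] F [ 0.6  0.5 -0.2]
gripped t 24.78 w 0.0495 tcp [0.6691 0.0014 0.1904] F [ 0.  -0.4  1.8]
lifted t 26.02 w 0.0496 tcp [0.6685 0.0018 0.3577] F [-1.  -0.4 -2.6]
placed True t 29.61 w 0.0497 tcp [ 0.534  -0.328   0.1873] F [-0.4  0.5  6.1]
```

View pics/w5.png

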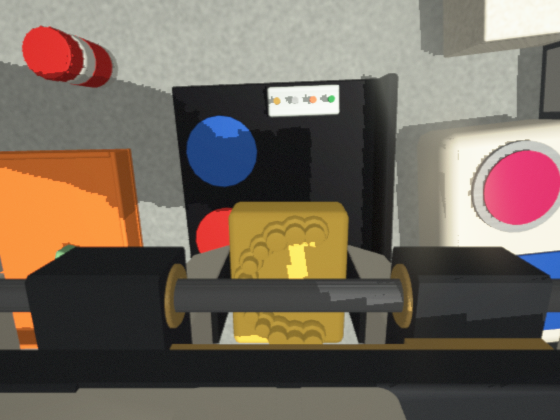

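View pics/w6.png

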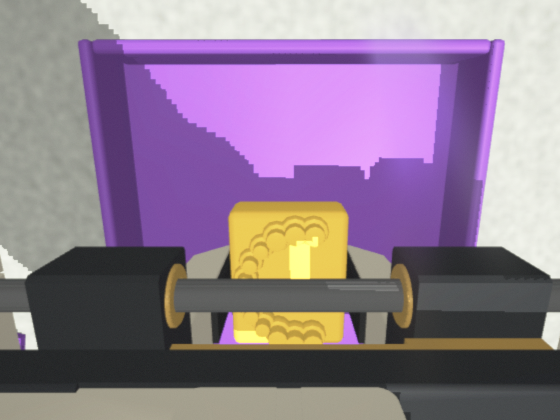

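The cast sits level, teeth up, inside the violet pan, with contact at the floor height. I'll release it and then locate the jars on the mat.

```bash
python3 - <<'E'
from h import *
x,y=.534,-.328
ctrl.set_gripper(.072); ctrl.movel(P(x,y,.06),rate=.08); ctrl.movel(P(x,y,.20),rate=.25)
show("s7","scene")
ctrl.move_ptp(P(.532,.22,.28),quat(A)); ctrl.wait(.4)
c=show("w7","wrist")
for n in("w7","s7"):
  c=pickle.load(open(f"pics/{n}.pkl","rb"))
  for k in("red","blue"):
    q=find(c,k,.086,.105,(.45,.62,.2,.42)); print(n,k,np.round(fitc(q[:,:2]),4),len(q),np.median(q[:,2]))
  q=find(c,"yellow",.005,.05,(.46,.61,-.42,-.24))
  if len(q)>50:r=cv2.minAreaRect(q[:,:2].astype(np.float32)); print("cast",np.round(r[0],4),np.round(r[1],4),r[2],np.percentile(q[:,2],[1,98]))
rep("")
E
```

```text
w7 red [0.5276 0.2528 0.0217] 1781 0.09460448049506519
w7 blue [0.5356 0.3454 0.0221] 2303 0.09454571760146471
s7 red [0.5285 0.2508 0.0207] 267 0.09335509593347278
s7 blue [0.5365 0.3438 0.021 ] 267 0.09342175003536059
cast [ 0.5354 -0.3271] [0.0606 0.0479] 89.2177505493164 [0.00901709 0.03878454]
 t 34.01 w 0.072 tcp [0.5321 0.2199 0.4392] F [ 0.1  0.3 -0. ]
```

View pics/s7.png

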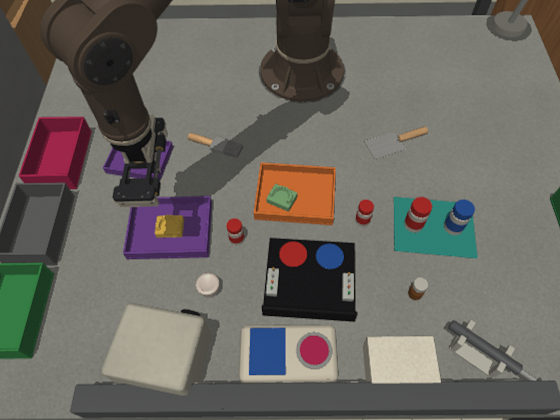

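View pics/w7.png

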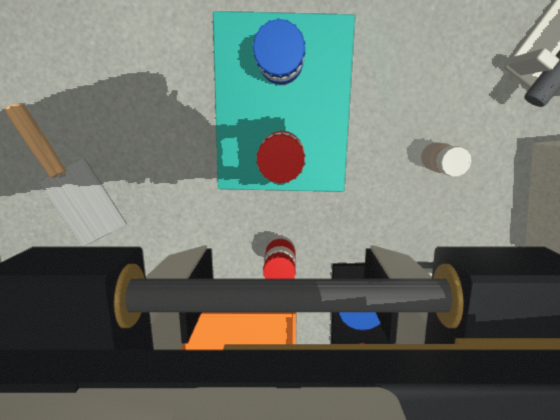

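```bash
python3 - <<'E'
from h import *
pick(.528,.2524,.062,.08,25,.20)
place(.6052,-.0371,.068,.20,.08)
pick(.536,.345,.062,.08,25,.20)
place(.6115,.0466,.068,.20,.08)
ctrl.move_ptp(P(.608,0,.28),quat(A)); ctrl.wait(.4)
show("w8","wrist")
ctrl.move_ptp(P(.45,.25,.3),quat(A)); ctrl.wait(.3)
show("s8","scene");show("t8","top")
for n in("w8","s8","t8"):
  c=pickle.load(open(f"pics/{n}.pkl","rb"))
  for k,b in(("red",(.56,.65,-.08,.0)),("blue",(.57,.66,.0,.1))):
    q=find(c,k,.094,.112,b); print(n,k,np.round(fitc(q[:,:2]),4),len(q),np.median(q[:,2]))
rep("")
s=pickle.load(open("pics/s8.pkl","rb")); crop(s,120,150,380,330,3,"pics/s8c.png")
E
```

```text
down hit=False t 36.09 w 0.0799 tcp [0.5281 0.2523 0.2211] F [-0.1 -0.1 -0. ]
gripped t 36.74 w 0.0455 tcp [0.528  0.2524 0.2213] F [0.2 0.2 0.5]
lifted t 37.85 w 0.0456 tcp [0.5274 0.2525 0.358 ] F [-0.2  0.  -2.2]
placed hit=True t 40.94 w 0.0451 tcp [ 0.6051 -0.0371  0.2273] F [-1.9  0.3  6.5]
clear t 42.63 w 0.0803 tcp [ 0.6052 -0.037   0.3596] F [-0.5 -0.3 -0.6]
down hit=False t 45.52 w 0.08 tcp [0.5361 0.345  0.2211] F [0.3 0.2 0.2]
gripped t 46.17 w 0.0453 tcp [0.5359 0.345  0.2213] F [-1.3 -0.   2.2]
lifted t 47.28 w 0.0451 tcp [0.5354 0.3451 0.358 ] F [-1.1 -0.3 -3.2]
placed hit=True t 50.4 w 0.0453 tcp [0.6114 0.0466 0.2272] F [-1.4 -0.8  5.6]
clear t 52.09 w 0.08 tcp [0.6115 0.0467 0.3596] F [-0.8  0.5 -1.5]
w8 red [ 0.605  -0.0368  0.0224] 1681 0.10052471354899956
w8 blue [0.6113 0.0473 0.0223] 1973 0.10058080635477154
s8 red [ 0.6056 -0.0382  0.0211] 293 0.09950677292443828
s8 blue [0.6119 0.0461 0.0209] 288 0.09986130223415289
t8 red [ 0.6045 -0.0379  0.0216] 197 0.09928056533535778
t8 blue [0.6106 0.046  0.0215] 198 0.09958705579780192
 t 54.54 w 0.0797 tcp [0.4503 0.2496 0.4592] F [0.3 0.1 0.4]
```

View pics/s8c.png

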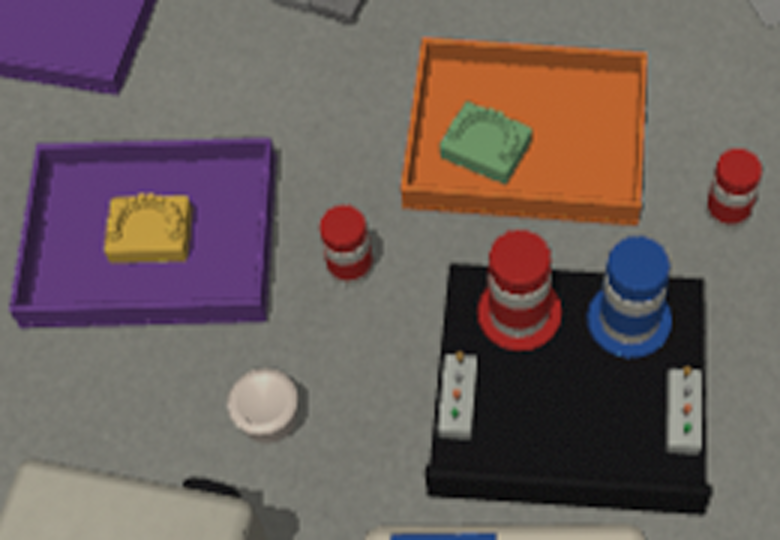

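View pics/w8.png

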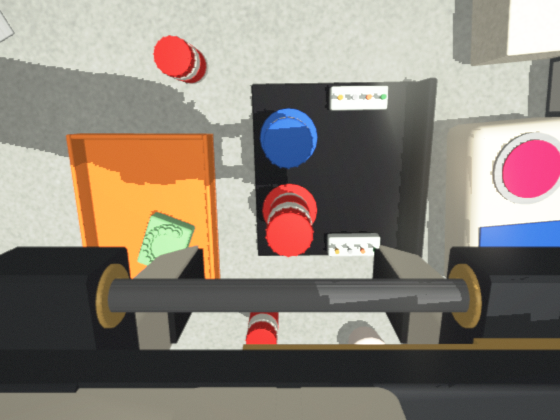

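Both jars stand upright on their own discs at crop (520,290) and (635,295). The yellow cast lies teeth up and flat in the violet pan at (148,230). The green cast is untouched and the arm is clear.

```bash
python3 -c "
from cell import ctrl
ctrl.sign_off(); print(ctrl.read_clock())"
```

```text
the job is handed in; nothing more can be done
the job is handed in; nothing more can be done
```

The job is done and handed in at about 55 s, well under the 112 s limit. I moved both jars to the side mat, set the yellow cast teeth up on the floor of the larger violet pan, then put each jar back on its own disc.

- **Jars:** the wrist camera puts each cap centre within about 0.5 mm of its disc centre. Both cap tops read about 0.100 m, so the jars are upright. The scene and top cameras agree to about 1.5 mm, within the calibration.
- **Cast:** contact came at the expected pan-floor height, and it looks flat and teeth up in the last picture.
- **Forces:** the wrist forces I read at each step stayed below about 7 N.
- **Everything else:** the green cast and the look-alikes were not touched, and the arm was clear of everything at hand-in.
- **Disagreement:** at the start the caps measured about 81 mm apart, against 84 mm for the discs. I used the disc centres, measured once they were empty, for the final placing.

No check failed.

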